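# Hold the sprung jaw open at the set mark

### The arm

A 6-joint arm with a two-finger parallel gripper is mounted at the origin on a cart in front of the work surface, level with it; the furniture and walls round the work are solid. World frame = base frame: x ahead of the robot, y to its left, z up, the work surface at z = 0. Lengths are in m, angles in degrees, forces in N, time in s.
With the tool pointing down it reaches from about 0.4 to 0.825 m from the base axis. Payload 7 kg.
Tool frame: the origin (TCP) lies on the centre line of the jaws, within the pads' length; the fingertips stand 17 mm ahead of it and the grasp point (between the pads) lies 2 mm behind it; z points along the fingers, y is the direction in which the jaws open and shut (so a half turn about z gives the same grasp; the last joint's range is limited). The gripper opens to 88 mm and grips with 3 to 60 N. Pads are 19 mm wide; open, the fingers measure 130 mm over their backs; the gripper's body (78 mm by 193 mm) begins 47 mm behind the grasp point.
Start: joints at [83.371, 20.546, 0.682, 0, -70.136, -16.507], TCP at [0.265, 0.621, 0.244] pointing down, gripper open.
Joint ranges: [-176.03, 176.03], [-82.01, 121.73], [-58.28, 71.71], [-173.87, 95.51], [-174.79, -0.11], [-173.66, 173.66]. Speed limits (degrees/s): [136.94, 136.94, 172.46, 180, 180, 180].

### API

Orientations are given as [roll, pitch, yaw] about the fixed x, y, z axes, in that order (R = Rz(yaw) Ry(pitch) Rx(roll)).
In Python, from plant import telemetry, vision, close_job, recognise, silhouettes, place_of gives the robot as it stands.
- The arm moves only by the shell command python3 -m handwheel 'ROWS'. ROWS is JSON, a list that holds one entry, the list of rows, each a list of 5 numbers: the shift along the tool's x, y, z in m, then the turn about the tool's z in rad, then the closure, from 0 (fully open) to 1 (shut). In form: [[[tx, ty, tz, yaw, gripper], ...]]. A call has 1 to 20 rows; each row shifts and turns the commanded pose from where the row before left it, along the tool's axes as they then stand; what a row does not reach is not made up. A row lasts 1/12 s, in which the tool goes at most 41.7 mm and 7.16 degrees, less where a joint would pass 70% of its speed; a pose out of reach is approached as far as the arm can. A call with a gripper value outside its range is refused whole. The fingers move at their own pace and stop on an object; the grip force is fixed at half the most. Time passes only in rows, so rows that do not move let the fingers close. It gives the time, the measured TCP pose, the force and the opening at its end, in the units of the state.
- telemetry.get_obs(): the state, without advancing time (a new reading comes with each control period).
- vision.snapshot(name): name is "side" or "top" or "wrist"; returns a dict with "color" (420x560x3 uint8, red, green, blue), "mtx" (3x3 intrinsics, pixels), "dist" ([k1, k2, p1, p2, k3] as OpenCV has them; the pictures are not rectified), "cam_to_world" (4x4, takes a point from camera to world coordinates); the wrist camera has in their place "tool_from_camera" (4x4, takes a point from camera to tool coordinates, whose origin is the TCP and whose axes are the flange's). Camera axes: x right, y down, z forward; pixel columns grow to the right and rows downward; lengths in m; the calibration is good to about 2 mm. A picture is of the moment at which its call begins: read the wrist's pose just before it. There is no depth.
- close_job(): hands the job in, once; it reports no verdict.
Trained networks look in a picture, given as the dict that the camera call returned (one of the last four; its "shot" number tells which), for a name from the list of things; names that differ only in an ending like _2 or _b are one class to them, and where a whole thing is asked for, a point or a joint stands for the part that bears it (a point fixed in the world has none). Each returns a list of dicts, best first, with "conf" (0 to 1); they miss things now and then, are a little off and sometimes report something else, mostly with a low value. They report only what shows in the picture. A call takes as long as a camera call. They do not tell look-alikes from the thing itself.
- recognise(name, picture): "xy" ([column, row] in pixels, amid what is visible of it).
- silhouettes(name, picture): "region" (420x560 bool, what is visible of it) and "xy" ([column, row] in pixels, amid what is visible of it).
- place_of(name, picture): "xy" ([column, row] in pixels: a listed point, or the origin of a listed thing).
The state is a dict: "clock": time; "joint_pos": joint angles; "qvel": joint speeds; "tau": joint torques, N m; "tool_pos": TCP position; "orientation": TCP orientation; "force": force on the tool from outside, world axes, zero at the start; "moment": the same for the moment, N m; "opening": finger opening in m.
Only numpy, scipy, OpenCV 4.12 (cv2) and the standard library are available. Lean on these libraries where they do the work, as an engineer would, in place of code of your own. Each camera call takes 0.05 s, during which the arm holds its last target.

### The job

The spring-return jaw of the small holding fixture is clamping a round steel stub. Take its bridge handle with a light grip (the handle is thin tube, do not squeeze it hard), draw the jaw back smoothly until the pointer stands in the window of the rider, without pulling on past the window or letting the jaw snap back, and keep holding it there: your program finishes while the gripper still holds the jaw open at the mark. The stub must stay standing in its vee, the rider stays as set, and leave the things round about alone.

Things in the scene. Friction and masses are not known exactly. Their poses are not given: they have to be found in the camera images.
- fixture: the holding fixture, fixed to the bench: dark steel plate 240 x 140 x 12 mm (x from -140 to +100 mm, y from -70 to +70 mm, in its own frame). Origin on the bench, on the jaw line. +x points from handle to stub and vee; the jaw opens along its -x. Rider rail on its +y side, spring barrel on -y. No part but the handle stands higher than 60 mm above the bench. A lamp hangs beyond it: come in from the near side
- jaw: the sprung grey metal jaw with its carriage, bridge handle, pointer and draw rod, all in one piece; slides only along the fixture's x. Origin equals the fixture's origin when the jaw is shut and moves along the fixture's -x as it opens, by 75 mm at most (end stop). The spring pushes it shut: about 4 N when shut, rising by 1.2 N per 10 mm; let go, it snaps shut. Finger force on it over about 100 N in all (both fingers added) counts as squeezing too hard
- handle_mid (a point): middle of the grip bar of the bridge handle: a level round bar 10 mm in diameter, 64 mm between the centres of its two 10 mm posts, lying along the fixture's y, its centre line 90 mm above the bench; below it the space is clear down to 38 mm above the bench. Moves with the jaw
- pointer_tip (a point): tip of the jaw's pointer, a flat bright steel blade 3 mm wide on the carriage's +y side, 31 mm above the bench; moves with the jaw. With the jaw shut it is at x = -58 mm, y = +45 mm in the fixture's frame
- window (a point): centre of the rider's window, at pointer height, level with the mouth of the window: an 8 mm wide, 9 mm deep notch in the inner side of the small bright steel rider (26 mm long, with a thumb screw on top) on the rail at the fixture's +y side. Axes as the fixture's. The rider was set between 18 and 60 mm of jaw opening: the distance along the fixture's x from pointer tip to window is the opening still to be pulled
- stub_mid (a point): centre of the clamped round steel stub, 22 mm in diameter and 45 mm tall, standing upright on the plate between jaw and vee (its z axis is its length)
- vee_mid (a point): bystander: centre of a loose ground vee block, 57 x 51 x 34 mm
- bolt_mid (a point): bystander: centre of a loose hexagon bolt standing on its head, 22 mm wide, 52 mm tall
- flat_tin_mid (a point): bystander: centre of a loose flat round tin, 58 mm in diameter, 20 mm high
There are look-alikes about, which are no part of the job. What is meant by the part that bears stub_mid is not orange, pink or purple, and is the smaller of those in its own colour.

How it is judged:
By the outcome, as a careful person would: the job done as asked, in the order asked, and still so for the second after the job is handed in, while the arm keeps its last pose, push and grip.
It also fails if it takes over 35 s, if anything falls off the work surface, if the arm or the gripper's body presses on something with over 40 N, if the wrist force passes 120 N, or if a joint passes its speed limit or range.

## Working session

There is one attempt and no reset: what is moved stays moved. The work goes in short steps, Python scripts to look and compute and a shell command to move; the robot and the scene stay as the last step left them, time stands still between calls to the robot, and variables do not carry over. Pictures are saved under pics/ and viewed, and the job is handed in when it is done.

```bash
ls; mkdir -p pics
python3 - <<'E'
from plant import telemetry, vision, recognise, place_of
import cv2
print(telemetry.get_obs())
for n in("side","top"):
    p=vision.snapshot(n); cv2.imwrite(f"pics/{n}0.png",p["color"][:,:,::-1])
    for k in("fixture","handle_mid","pointer_tip","window","stub_mid"):
        print(n,k,[(r["xy"],round(r["conf"],2)) for r in place_of(k,p)])
E
```

```text
pics
{'clock': 0.0, 'joint_pos': array([ 8.33696966e+01,  2.05907094e+01,  6.32398687e-01, -2.13725939e-02,
       -7.01365009e+01, -1.65065161e+01]), 'qvel': array([-0.03824777,  0.04654002,  0.06564915,  0.03905828,  0.01042913,
        0.04833427]), 'tau': array([-2.69040044e-05, -5.82719100e+01,  2.93063825e+01,  6.99740812e+00,
        6.98815507e-03, -1.63716059e-04]), 'tool_pos': array([0.26506233, 0.62025512, 0.24261648]), 'orientation': array([ 1.79903387e+02, -7.67757767e-03, -2.31440917e+01]), 'force': array([-0.31874588,  0.49968685, -0.60766676]), 'moment': array([-0.00090053,  0.03779082,  0.02667746]), 'opening': 0.08766322688199554}
side fixture [([323.9, 245.9], 0.78)]
side handle_mid [([356.4, 209.8], 0.78)]
side pointer_tip [([355.4, 251.5], 0.59), ([327.1, 250.4], 0.46)]
side window []
side stub_mid [([199.5, 237.6], 0.94), ([175.3, 253.8], 0.87), ([223.0, 252.0], 0.68), ([307.5, 228.9], 0.62)]
top fixture [([290.2, 245.5], 0.62), ([341.7, 261.8], 0.46)]
top handle_mid [([280.9, 260.3], 0.79)]
top pointer_tip [([255.8, 266.5], 0.72)]
top window [([251.8, 281.2], 0.61)]
top stub_mid [([282.3, 266.1], 0.74), ([262.3, 142.9], 0.59), ([202.8, 173.8], 0.55), ([238.1, 163.9], 0.51), ([291.6, 231.3], 0.49)]
```

View pics/side0.png

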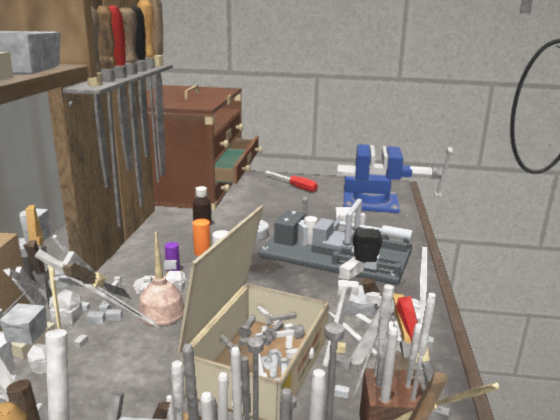

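View pics/top0.png

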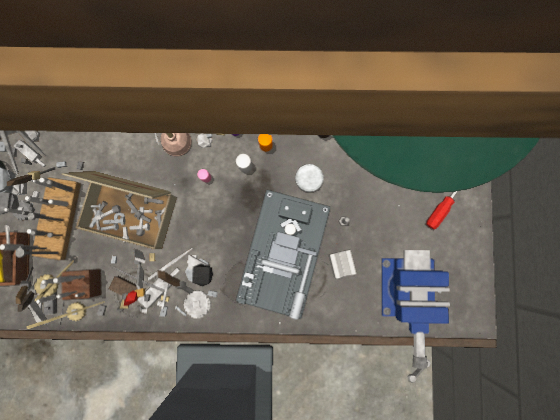

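```bash
cat > h.py <<'E'
import numpy as np, cv2
from scipy.spatial.transform import Rotation as R
def T_tool(o):
    T=np.eye(4);T[:3,:3]=R.from_euler('xyz',o["orientation"],degrees=True).as_matrix();T[:3,3]=o["tool_pos"];return T
def cw(p,o=None):
    return p["cam_to_world"] if "cam_to_world" in p else T_tool(o)@p["tool_from_camera"]
def ray(p,xy,o=None):
    u=cv2.undistortPoints(np.array([[xy]],float),np.array(p["mtx"]),np.array(p["dist"]))[0,0]
    T=np.array(cw(p,o));d=T[:3,:3]@np.array([u[0],u[1],1]);return T[:3,3],d/np.linalg.norm(d)
def atz(p,xy,z,o=None):
    c,d=ray(p,xy,o);return c+d*(z-c[2])/d[2]
def proj(p,X,o=None):
    T=np.linalg.inv(np.array(cw(p,o)));X=np.atleast_2d(X)
    return cv2.projectPoints((X@T[:3,:3].T+T[:3,3]),np.zeros(3),np.zeros(3),np.array(p["mtx"]),np.array(p["dist"]))[0][:,0]
def tri(rays):
    A=np.zeros((3,3));b=np.zeros(3)
    for c,d in rays:
        M=np.eye(3)-np.outer(d,d);A+=M;b+=M@c
    return np.linalg.solve(A,b)
E
python3 - <<'E'
from h import *
from plant import vision
import cv2
s=vision.snapshot("side");t=vision.snapshot("top")
print(atz(t,[280.9,260.3],.09),atz(s,[356.4,209.8],.09),tri([ray(t,[280.9,260.3]),ray(s,[356.4,209.8])]))
print("cams",t["cam_to_world"][:3,3],s["cam_to_world"][:3,3])
print("ptr",atz(t,[255.8,266.5],.031),atz(s,[355.4,251.5],.031),"win",atz(t,[251.8,281.2],.031),"orig",atz(t,[290.2,245.5],0),atz(s,[323.9,245.9],0))
print(t["mtx"])
for n,p,c in(("side",s,(160,310,180,400)),("top",t,(190,310,190,370))):
    cv2.imwrite(f"pics/{n}1.png",cv2.resize(p["color"][c[0]:c[1],c[2]:c[3],::-1],None,fx=3.6,fy=3.6,interpolation=cv2.INTER_CUBIC))
E
```

```text
[ 0.51252642 -0.20749575  0.09      ] [ 0.4966107  -0.19124362  0.09      ] [ 0.50425099 -0.20730229  0.08349821]
cams [ 0.53238381 -0.20982175  0.9776812 ] [0.52112223 0.6104232  0.40897366]
ptr [ 0.4978366  -0.15669688  0.031     ] [ 0.49374732 -0.15673682  0.031     ] win [ 0.46831252 -0.14928871  0.031     ] orig [ 0.54170165 -0.22627906  0.        ] [ 0.54750601 -0.23224362  0.        ]
[[462.88732644   0.         276.86751344]
 [  0.         462.88732644 200.65863161]
 [  0.           0.           1.        ]]
```

View pics/side1.png

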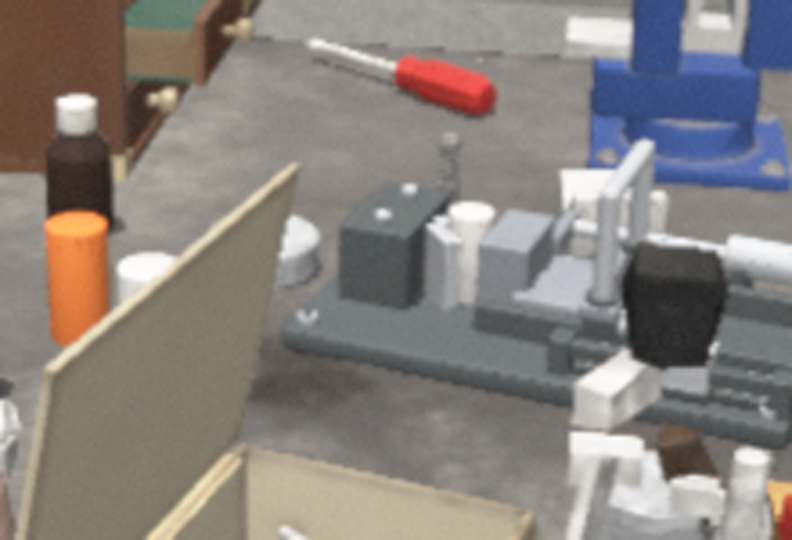

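View pics/top1.png

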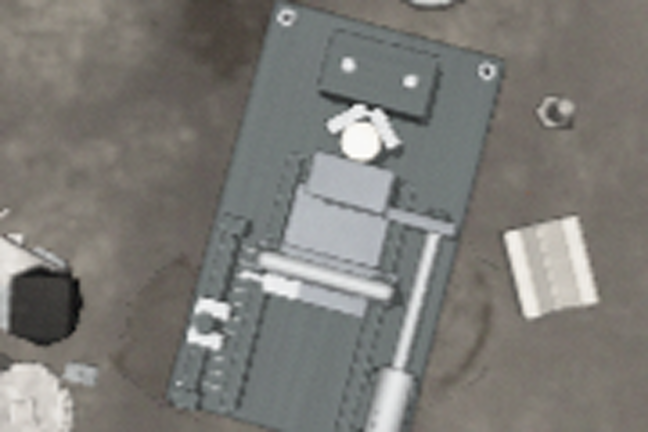

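Run:
```python
from h import *
from plant import vision, silhouettes
from scipy.optimize import least_squares
t=vision.snapshot("top")
C=np.array([[.1,.07,.012],[.1,-.07,.012],[-.14,.07,.012]])
px=np.array([[267.2,190.8],[329.7,206.7],[237.8,302]])
def F(q,P): return np.c_[q[0]+np.cos(q[2])*P[:,0]-np.sin(q[2])*P[:,1],q[1]+np.sin(q[2])*P[:,0]+np.cos(q[2])*P[:,1],P[:,2]]
f=lambda q:(proj(t,F(q,C))-px).ravel()
s=least_squares(f,[.54,-.22,-.2]);print(s.x,np.degrees(s.x[2]),s.fun)
q=s.x;np.save("q.npy",q)
# handle bar ends & pointer & stub
for n,x in(("h1",(262.8,262)),("h2",(298.3,271.4))):
    w=atz(t,x,.09);c,sn=np.cos(q[2]),np.sin(q[2]);d=w[:2]-q[:2];print(n,w,c*d[0]+sn*d[1],-sn*d[0]+c*d[1])
for n,x,z in(("ptr",(257.,266.2),.031),("win",(253,279.5),.031),("stub",(290.3,229),.057)):
    w=atz(t,x,z);d=w[:2]-q[:2];print(n,w,c*d[0]+sn*d[1],-sn*d[0]+c*d[1])
im=cv2.resize(t["color"][185:330,225:340,::-1],None,fx=5,fy=4*1.0,interpolation=cv2.INTER_CUBIC) if 0 else cv2.resize(t["color"][225:325,230:320,::-1],None,fx=6,fy=6,interpolation=cv2.INTER_CUBIC)
cv2.imwrite("pics/top2.png",im)
```

```text
[ 0.54310647 -0.21943803 -0.23081488] -13.224718189535016 [-0.87252142 -0.60168716  1.43047525 -0.26299633 -0.55641843  0.79788001]
h1 [ 0.50870048 -0.17313222  0.09      ] -0.04408697339460593 0.037206714674428966
h2 [ 0.49226638 -0.24083004  0.09      ] -0.04459796082450392 -0.03245542319149444
ptr [ 0.49848212 -0.15911584  0.031     ] -0.057240890571187315 0.04851371585667638
win [ 0.47174345 -0.15163319  0.031     ] -0.08498226737849959 0.04968090120032388
stub [ 0.57377633 -0.22503856  0.057     ] 0.03113773983638217 0.001564365478349066
```

View pics/top2.png

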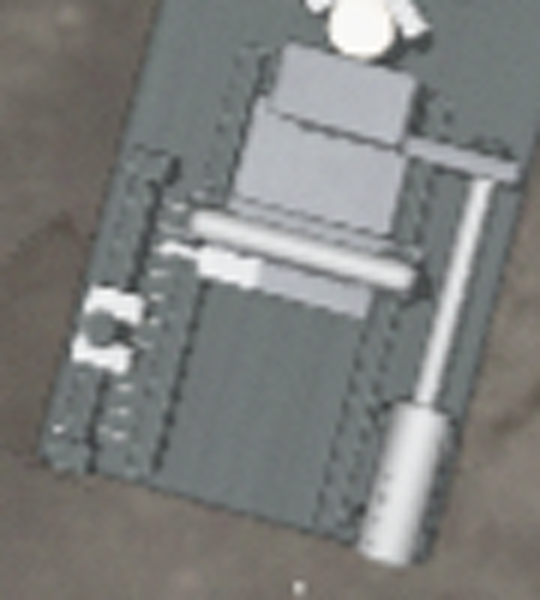

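```bash
python3 -m handwheel '[[[0,0,-0.027,0,0],[0,0,-0.027,0,0],[0,0,-0.026,0,0],[0.0202,0.0211,0,0,0],[0.0202,0.0211,0,0,0],[0.0202,0.0211,0,0,0],[0.0202,0.0211,0,0,0],[0.0202,0.0211,0,0,0],[0.0202,0.0211,0,0,0],[0.0202,0.0211,0,0,0],[0.0202,0.0211,0,0,0],[0.0202,0.0211,0,0,0],[0.0202,0.0211,0,0,0],[0.0202,0.0211,0,0,0],[0.0202,0.0211,0,0,0],[0.0202,0.0211,0,0,0],[0.0202,0.0211,0,0,0],[0.0202,0.0211,0,0,0]]]'; python3 -c "
from plant import telemetry as t;o=t.get_obs();print(o['joint_pos'],o['tool_pos'],o['orientation'],o['clock'],o['force'])"
```

```text
clock: 2.25
tool_pos: [0.4197, 0.2092, 0.3239]
orientation: [-180.0, -0.0, -23.1]
force: [0.6, -0.1, 0.2]
opening: 0.0876
[ 5.06385121e+01 -2.04910943e+00 -1.64187821e+01 -1.56972441e-04
 -7.55807821e+01  1.62415611e+01] [0.41966853 0.20919206 0.32391899] [-1.79952390e+02 -1.37111924e-02 -2.31199715e+01] 2.25 [ 0.55285637 -0.14696123  0.20887958]
```

```bash
python3 -m handwheel '[[[0.0144,0.0236,0,0,0],[0.0144,0.0236,0,0,0],[0.0144,0.0236,0,0,0],[0.0144,0.0236,0,0,0],[0.0144,0.0236,0,0,0],[0.0144,0.0236,0,0,0],[0.0144,0.0236,0,0,0],[0.0144,0.0236,0,0,0],[0.0144,0.0236,0,0,0],[0.0144,0.0236,0,0,0],[0.0144,0.0236,0,0,0],[0.0144,0.0236,0,0,0],[0.0144,0.0236,0,0,0],[0.0144,0.0236,0,0,0],[0.0144,0.0236,0,0,0]]]' && python3 -m handwheel '[[[0,0,0,0.1165,0],[0,0,0,0.1165,0],[0,0,0,0.1165,0],[0,0,0,0.1165,0],[0,0,0,0.1165,0],[0,0,0,0.1165,0],[0,0,0,0.1165,0],[0,0,0,0.1165,0],[0,0,0,0.1165,0],[0,0,0,0.1165,0],[0,0,0,0.1165,0],[0,0,0,0.1165,0],[0,0,0,0,0]]]'
python3 - <<'E'
from h import *
from plant import telemetry as t,vision,place_of
o=t.get_obs();print(o['joint_pos'],o['tool_pos'],o['orientation'],o['clock'],o['force'])
p=vision.snapshot("wrist");cv2.imwrite("pics/w0.png",p["color"][:,:,::-1])
print(p["tool_from_camera"].round(3))
q=np.load("q.npy");c,s=np.cos(q[2]),np.sin(q[2])
for n,z in(("fixture",0),("handle_mid",.09),("pointer_tip",.031),("window",.031),("stub_mid",.0345)):
    for r in place_of(n,p):
        w=atz(p,r["xy"],z,o);d=w[:2]-q[:2];print(n,r["xy"],round(r["conf"],2),w.round(4),(c*d[0]+s*d[1]).round(4),(-s*d[0]+c*d[1]).round(4))
E
```

```text
clock: 3.5
tool_pos: [0.4789, -0.2013, 0.3238]
orientation: [-180.0, -0.0, -23.1]
force: [0.2, -0.7, 0.8]
opening: 0.0876
clock: 4.58
tool_pos: [0.479, -0.1998, 0.3237]
orientation: [-180.0, 0.0, -103.5]
force: [-0.1, -0.4, 0.1]
opening: 0.0874
[-9.57829233e-01  3.14024200e+00 -1.11919768e+01  3.53453164e-04
 -7.56521195e+01 -1.25882965e+01] [ 0.4789523  -0.19983648  0.32369548] [-1.79984640e+02  3.07914071e-03 -1.03546038e+02] 4.5833 [-0.08672286 -0.359521    0.13275284]
[[-0.    -0.955 -0.295  0.08 ]
 [ 1.    -0.    -0.    -0.   ]
 [ 0.    -0.295  0.955 -0.142]
 [ 0.     0.     0.     1.   ]]
handle_mid [259.0, 178.1] 0.86 [ 0.5048 -0.2072  0.09  ] -0.0401 0.0031
handle_mid [124.2, 155.1] 0.41 [ 0.645  -0.2683  0.09  ] 0.1104 -0.0242
pointer_tip [273.5, 202.9] 0.94 [ 0.5014 -0.1589  0.031 ] -0.0544 0.0494
window [296.5, 199.0] 0.49 [ 0.4703 -0.157   0.031 ] -0.0852 0.0441
stub_mid [97.2, 237.5] 0.94 [ 0.7514 -0.1689  0.0345] 0.1912 0.0969
stub_mid [135.7, 255.6] 0.92 [ 0.7085 -0.1305  0.0345] 0.1406 0.1244
stub_mid [209.9, 165.9] 0.76 [ 0.5688 -0.2273  0.0345] 0.0268 -0.0017
```

View pics/w0.png

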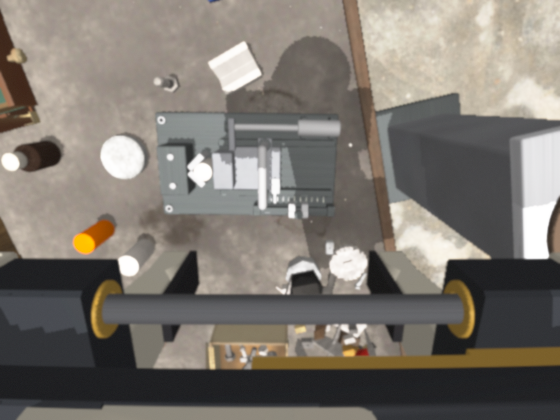

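Run:
```python
from plant import vision
import cv2
im=cv2.imread("pics/w0.png")[100:225,145:345]
cv2.imwrite("pics/w0c.png",cv2.resize(im,None,fx=4,fy=4,interpolation=cv2.INTER_CUBIC))
```

```text
(no output)
```

View pics/w0c.png

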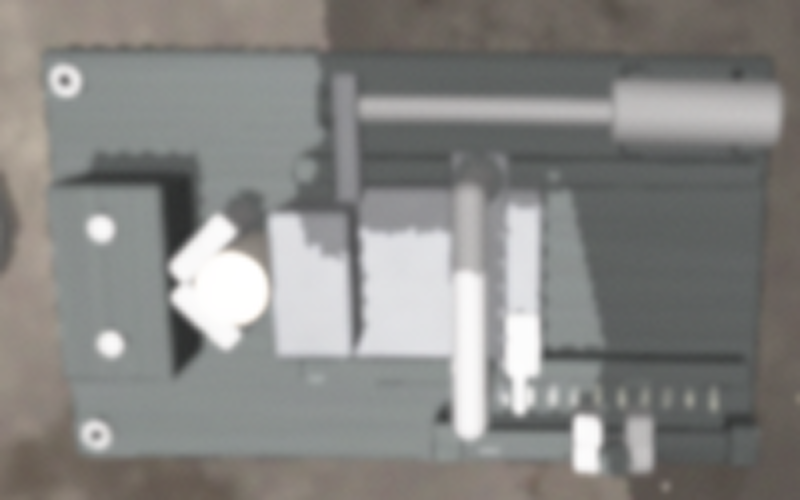

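Run:
```python
from h import *
from plant import telemetry as t,vision
from scipy.optimize import least_squares
o=t.get_obs();p=vision.snapshot("wrist");tp=vision.snapshot("top")
def F(q,P): return np.c_[q[0]+np.cos(q[2])*P[:,0]-np.sin(q[2])*P[:,1],q[1]+np.sin(q[2])*P[:,0]+np.cos(q[2])*P[:,1],P[:,2]]
C=np.array([[.1,-.07,.012],[-.14,-.07,.012],[-.14,.07,.012],[.1,.07,.012]])
px=np.array([[45,50],[768,57],[757,452],[80,460]])/4+[145,100]
Ct=np.array([[.1,.07,.012],[.1,-.07,.012],[-.14,.07,.012]]);pt=np.array([[267.2,190.8],[329.7,206.7],[237.8,302]])
fw=lambda q:(proj(p,F(q,C),o)-px).ravel()
ft=lambda q:(proj(tp,F(q,Ct))-pt).ravel()
for f in(fw,lambda q:np.r_[fw(q),ft(q)]):
    s=least_squares(f,[.54,-.22,-.2]);q=s.x;print(q,np.degrees(q[2]),s.fun.round(1))
c,sn=np.cos(q[2]),np.sin(q[2])
for n,x,z in(("ptr",(519,412),.031),("winL",(600,415),.031),("winmid",(612,415),.031),("h1",(468,185),.09),("h2",(468,432),.09),("stub",(232,288),.057)):
    w=atz(p,np.array(x)/4+[145,100],z,o);d=w[:2]-q[:2];print(n,w.round(4),(c*d[0]+sn*d[1]).round(4),(-sn*d[0]+c*d[1]).round(4))
np.save("q.npy",q)
```

```text
[ 0.54393843 -0.21661069 -0.22971769] -13.1618542249331 [-1.8  0.3  1.9 -1.8 -0.1  2.1  0.  -0. ]
[ 0.54371455 -0.21730735 -0.23103448] -13.237300395134241 [-1.8 -0.4  2.1 -2.2 -0.1  1.7 -0.1 -0.6 -1.9 -0.9  0.4 -0.6 -1.6  0.5]
ptr [ 0.4996 -0.1582  0.031 ] -0.0565 0.0474
winL [ 0.4733 -0.151   0.031 ] -0.0837 0.0484
winmid [ 0.4694 -0.1501  0.031 ] -0.0877 0.0484
h1 [ 0.4928 -0.2409  0.09  ] -0.0441 -0.0347
h2 [ 0.5102 -0.1719  0.09  ] -0.043 0.0365
stub [ 0.5739 -0.2239  0.057 ] 0.0309 0.0005
```

```bash
python3 -m handwheel '[[[0.0014,-0.006,0.005,0,0],[0,-0.006,0.010,0,0],[0,-0.006,0.020,0,0],[0,-0.005,0.030,0,0],[0,0,0.030,0,0],[0,0,0.030,0,0.2],[0,0,0.025,0,0.2],[0,0,0.014,0,0.2],[0,0,0,0,0.2]]]'
python3 - <<'E'
from h import *
from plant import telemetry as t,vision,place_of
o=t.get_obs();print(o['tool_pos'],o['orientation'],o['opening'])
p=vision.snapshot("wrist");cv2.imwrite("pics/w1.png",p["color"][:,:,::-1])
s=vision.snapshot("side");cv2.imwrite("pics/s1.png",cv2.resize(s["color"][100:310,200:450,::-1],None,fx=2.8,fy=2.8))
for n,z in(("handle_mid",.09),("pointer_tip",.031),("window",.031)):
    for r in place_of(n,p): print(n,r["xy"],round(r["conf"],2),atz(p,r["xy"],z,o).round(4))
E
```

```text
clock: 5.73
tool_pos: [0.4989, -0.2062, 0.1549]
orientation: [179.6, -0.0, -103.3]
force: [-1.1, -0.3, -0.7]
opening: 0.0712
[ 0.49886773 -0.20617573  0.15491012] [ 1.79576833e+02 -3.17380893e-02 -1.03264808e+02] 0.07116206054841759
handle_mid [277.8, 237.3] 0.88 [ 0.5022 -0.2037  0.09  ]
pointer_tip [294.9, 259.4] 0.69 [ 0.4985 -0.1574  0.031 ]
window [328.1, 256.8] 0.85 [ 0.47   -0.1531  0.031 ]
```

View pics/w1.png

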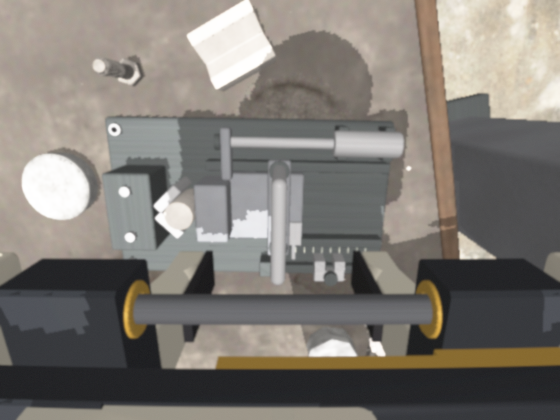

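View pics/s1.png

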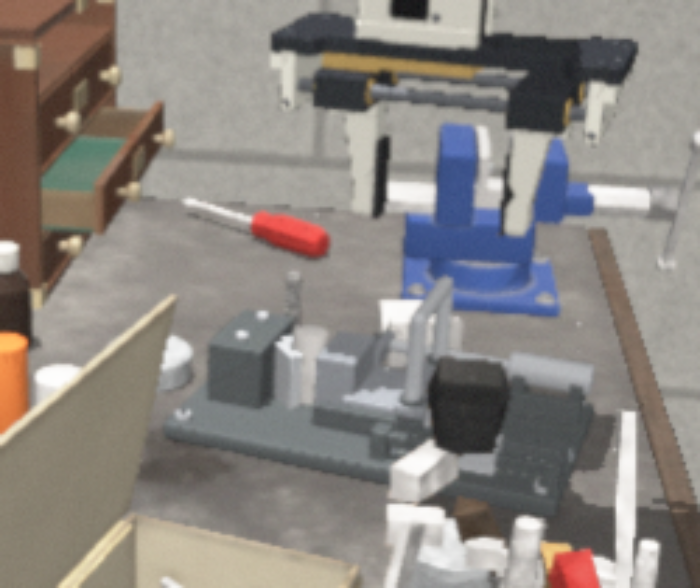

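```bash
python3 -m handwheel '[[[-0.0013,-0.0024,0.004,0,0.3],[0,0,0.010,0,0.3],[0,0,0.012,0,0.3],[0,0,0.012,0,0.3],[0,0,0.012,0,0.3],[0,0,0.010,0,0.3],[0,0,0.006,0,0.3],[0,0,0.001,0,0.3],[0,0,0,0,0.3],[0,0,0,0,0.3]]]'
python3 - <<'E'
from h import *
from plant import telemetry as t,vision
o=t.get_obs();print(o['tool_pos'],o['orientation'],o['opening'])
p=vision.snapshot("wrist");cv2.imwrite("pics/w2.png",p["color"][:,:,::-1])
s=vision.snapshot("side");cv2.imwrite("pics/s2.png",cv2.resize(s["color"][130:290,250:450,::-1],None,fx=3.5,fy=3.5))
E
```

```text
clock: 6.82
tool_pos: [0.5041, -0.2058, 0.0929]
orientation: [-180.0, -0.0, -103.2]
force: [-0.4, -0.7, -0.1]
opening: 0.0611
[ 0.50408669 -0.20579676  0.09294862] [-1.79966231e+02 -1.77756304e-03 -1.03229205e+02] 0.06113294660340759
```

View pics/w2.png

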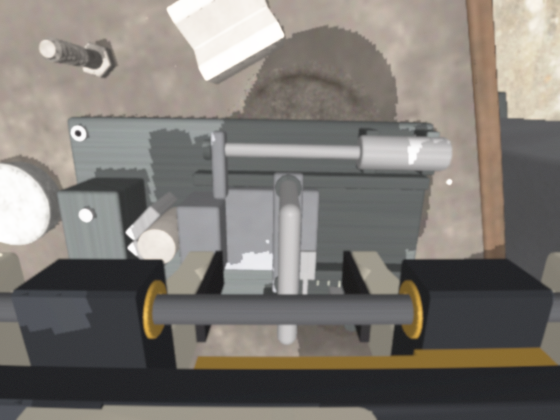

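View pics/s2.png

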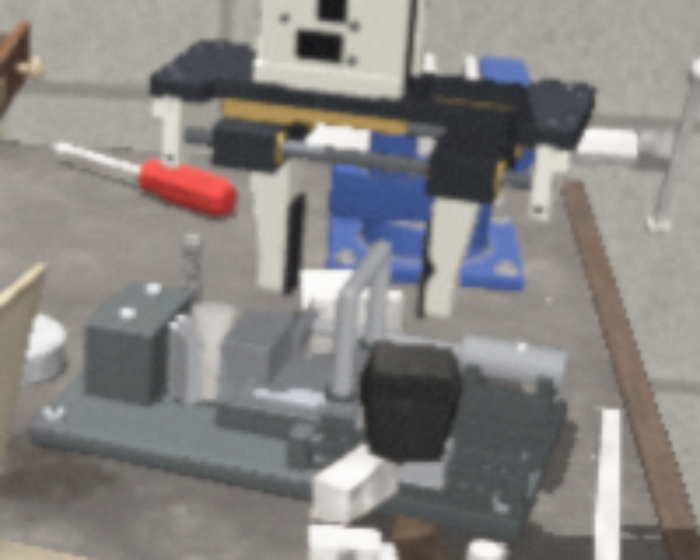

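```bash
python3 -m handwheel '[[[0,0.0025,0.003,0,0.3],[0,0,0.002,0,0.3],[0,0,0,0,0.5],[0,0,0,0,0.6],[0,0,0,0,0.7],[0,0,0,0,0.8],[0,0,0,0,0.85],[0,0,0,0,0.88],[0,0,0,0,0.9],[0,0,0,0,0.9],[0,0,0,0,0.9],[0,0,0,0,0.9],[0,0,0,0,0.9],[0,0,0,0,0.9]]]'
python3 - <<'E'
from h import *
from plant import telemetry as t,vision
o=t.get_obs();print(o['tool_pos'],o['orientation'],o['opening'],o['force'])
p=vision.snapshot("wrist");cv2.imwrite("pics/w3.png",p["color"][:,:,::-1])
s=vision.snapshot("side");cv2.imwrite("pics/s3.png",cv2.resize(s["color"][130:290,250:450,::-1],None,fx=3.5,fy=3.5))
E
```

```text
clock: 8.08
tool_pos: [0.5017, -0.2052, 0.0876]
orientation: [-180.0, 0.0, -103.2]
force: [3.5, -1.4, -1.7]
opening: 0.0088
[ 0.50168661 -0.20522365  0.08762059] [-1.79962736e+02  1.60308524e-03 -1.03236742e+02] 0.00875243295992601 [ 3.46500034 -1.40315946 -1.65559874]
```

View pics/w3.png

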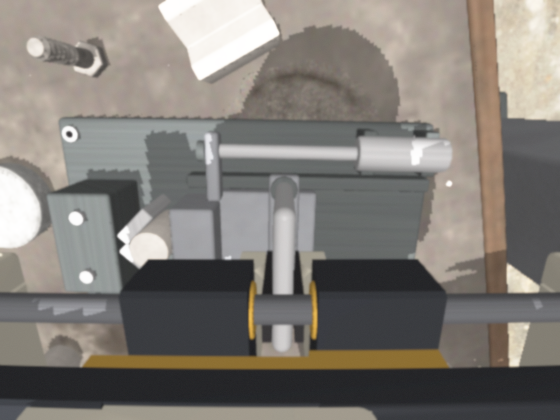

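View pics/s3.png

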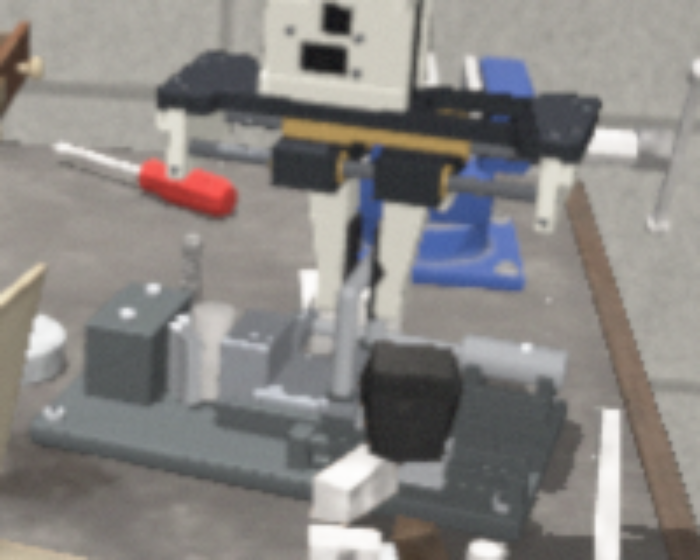

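```bash
python3 -m handwheel '[[[0,0,0,0,0.94],[0,0,0,0,0.94],[0,0,0,0,0.94]]]'
```

```text
clock: 8.43
tool_pos: [0.5016, -0.2052, 0.0876]
orientation: [-180.0, 0.0, -103.2]
force: [3.4, -1.2, -2.7]
opening: 0.0089
```

```bash
python3 -m handwheel '[[[0,0.0005,0,0,0.94],[0,0.001,0,0,0.94],[0,0.0015,0,0,0.94],[0,0.002,0,0,0.94],[0,0.002,0,0,0.94],[0,0.002,0,0,0.94],[0,0.002,0,0,0.94],[0,0.002,0,0,0.94],[0,0.002,0,0,0.94],[0,0.002,0,0,0.94],[0,0.0015,0,0,0.94],[0,0.001,0,0,0.94],[0,0.0005,0,0,0.94],[0,0,0,0,0.94],[0,0,0,0,0.94],[0,0,0,0,0.94]]]'
python3 - <<'E'
from h import *
from plant import telemetry as t,vision,place_of
o=t.get_obs();print(o['tool_pos'],o['opening'],o['force'])
for n,c in(("wrist",(100,300,200,460)),("side",(180,290,300,440)),("top",(225,325,225,325))):
    p=vision.snapshot(n);a=p["color"][c[0]:c[1],c[2]:c[3],::-1];k=min(800/a.shape[1],600/a.shape[0])
    cv2.imwrite(f"pics/{n}4.png",cv2.resize(a,None,fx=k,fy=k,interpolation=cv2.INTER_CUBIC));print(n,k)
    for m in("pointer_tip","window"): print(m,[(r["xy"],round(r["conf"],2),atz(p,r["xy"],.031,o).round(4)) for r in place_of(m,p)])
E
```

```text
clock: 9.77
tool_pos: [0.4822, -0.2003, 0.0876]
orientation: [-179.9, 0.0, -103.2]
force: [5.7, -0.8, -3.9]
opening: 0.0089
[ 0.48219809 -0.2002838   0.08762388] 0.008884021310304618 [ 5.71477204 -0.837832   -3.87850519]
wrist 3.0
pointer_tip [([194.6, 216.8], 0.39, array([ 0.5325, -0.2262,  0.031 ]))]
window []
side 5.454545454545454
pointer_tip [([366.4, 256.4], 0.82, array([ 0.4763, -0.1423,  0.031 ]))]
window [([371.2, 258.2], 0.43, array([ 0.4689, -0.1373,  0.031 ]))]
top 6.0
pointer_tip []
window []
```

View pics/wrist4.png

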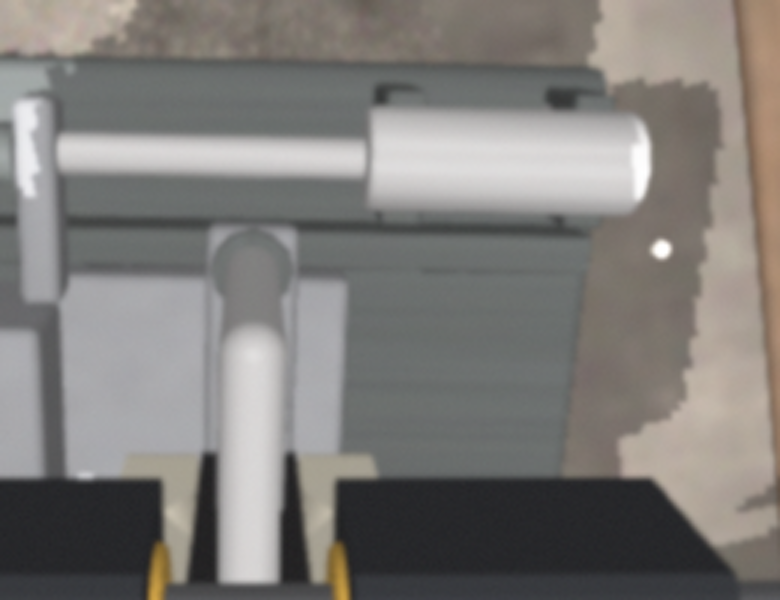

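View pics/side4.png

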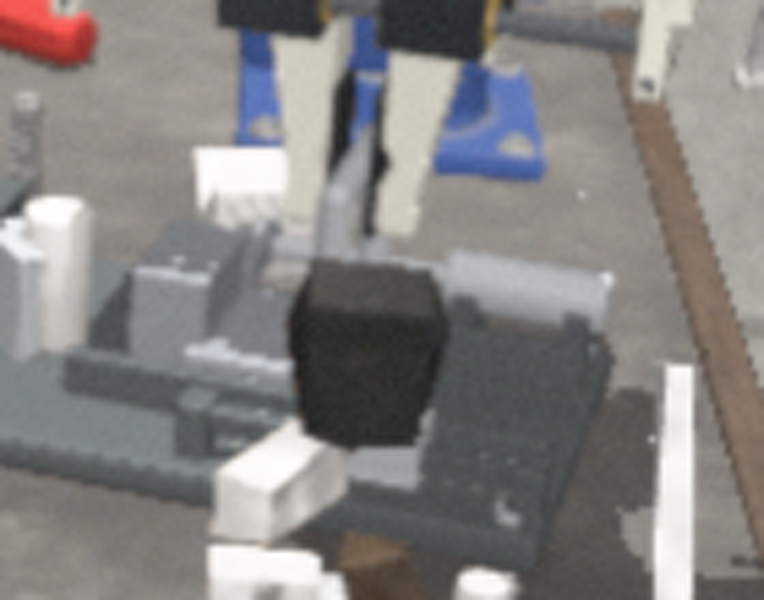

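View pics/top4.png

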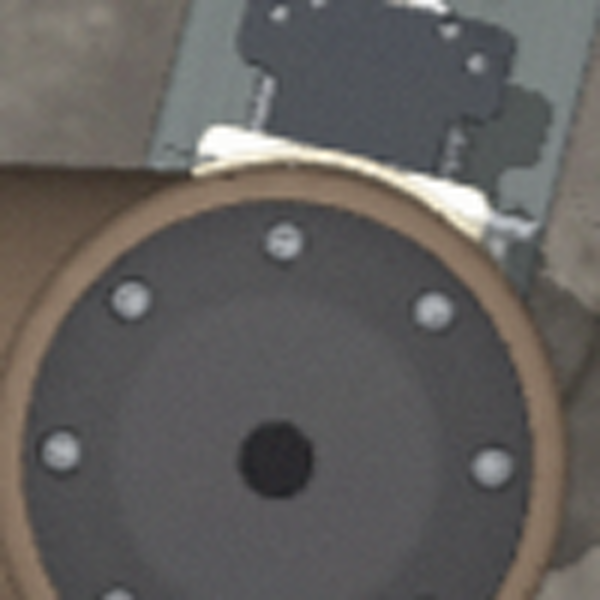

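Run:
```python
import cv2
im=cv2.imread("pics/w1.png")[230:290,265:365]
cv2.imwrite("pics/w1c.png",cv2.resize(im,None,fx=8,fy=8,interpolation=cv2.INTER_CUBIC))
im=cv2.imread("pics/w0.png")[180:225,255:330]
cv2.imwrite("pics/w0d.png",cv2.resize(im,None,fx=10,fy=10,interpolation=cv2.INTER_CUBIC))
im=cv2.imread("pics/top0.png")[255:295,235:285]
cv2.imwrite("pics/top0d.png",cv2.resize(im,None,fx=14,fy=14,interpolation=cv2.INTER_CUBIC))
```

```text
(no output)
```

View pics/w1c.png

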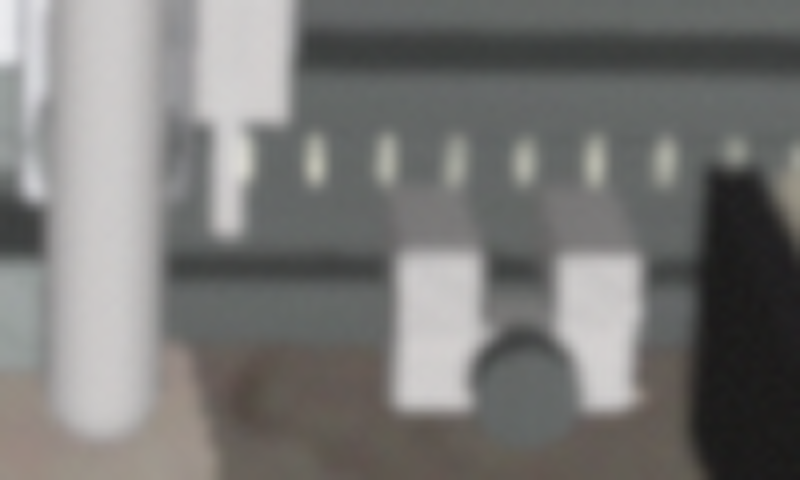

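View pics/w0d.png

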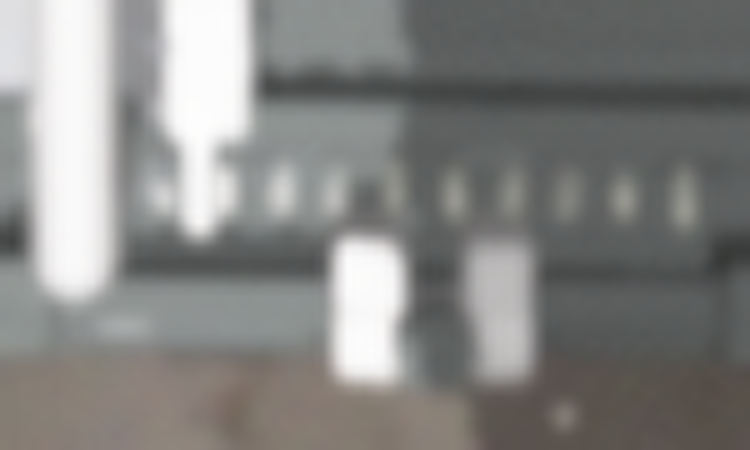

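View pics/top0d.png

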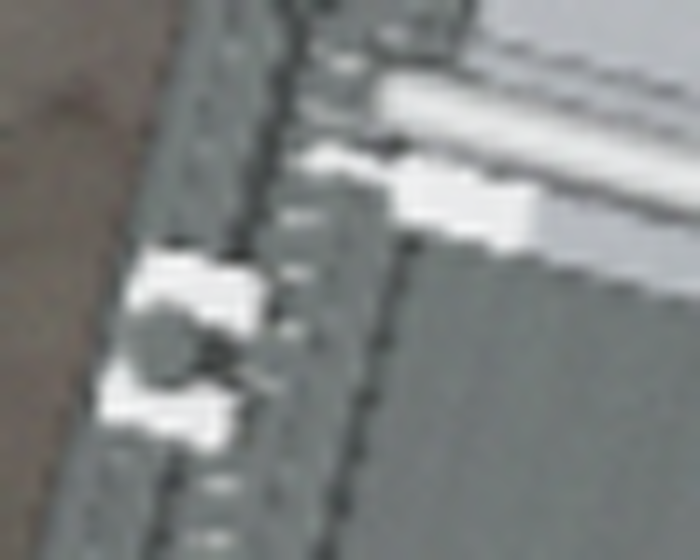

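Run:
```python
from h import *
from plant import telemetry as t,vision
p=vision.snapshot("wrist");tp=vision.snapshot("top")
f=np.array([np.cos(np.radians(-13.24)),np.sin(np.radians(-13.24)),0])
g=np.array([-f[1],f[0],0])
o0=dict(tool_pos=np.array([.479,-.1998,.3237]),orientation=[-180,0,-103.54])
o1=dict(tool_pos=np.array([.4989,-.2062,.1549]),orientation=[179.577,-.03,-103.265])
def run(nm,P,o,off,k,ptr,L,Rr,wl,wr,extra=None):
    px=lambda a:(np.array(a,float)+.5)/k-.5+off
    P0=atz(P,px(ptr),.031,o)
    for z in(.031,.035,.04,.045,.05):
        e=[(atz(P,px(a),z,o)-P0)@f*1000 for a in(L,Rr,wl,wr)]
        print(nm,z,"width %.1f rider mid %.1f  win %.1f..%.1f mid %.1f y %.1f"%(e[0]-e[1],(e[0]+e[1])/2,e[2],e[3],(e[2]+e[3])/2,(atz(P,px(wl),z,o)-P0)@g*1000))
run("w1",p,o1,[265,230],8,(228,238),(394,252),(642,252),(483,252),(555,252))
run("w1wallbot",p,o1,[265,230],8,(228,238),(390,190),(620,190),(462,190),(542,190))
run("w0",p,o0,[255,180],10,(199,238),(331,238),(536,238),(405,238),(466,238))
run("top",tp,None,[235,255],14,(305,160),(267,288),(222,452),(250,335),(233,398))
```

```text
w1 0.031 width 27.0 rider mid -31.5  win -27.7..-35.5 mid -31.6 y 1.8
w1 0.035 width 26.6 rider mid -30.9  win -27.1..-34.8 mid -31.0 y -0.1
w1 0.04 width 26.1 rider mid -30.1  win -26.4..-34.0 mid -30.2 y -2.6
w1 0.045 width 25.6 rider mid -29.3  win -25.7..-33.1 mid -29.4 y -5.0
w1 0.05 width 25.1 rider mid -28.5  win -24.9..-32.2 mid -28.6 y -7.4
w1wallbot 0.031 width 24.8 rider mid -29.8  win -25.2..-33.8 mid -29.5 y -5.6
w1wallbot 0.035 width 24.5 rider mid -29.2  win -24.6..-33.1 mid -28.9 y -7.4
w1wallbot 0.04 width 24.0 rider mid -28.4  win -23.9..-32.3 mid -28.1 y -9.7
w1wallbot 0.045 width 23.5 rider mid -27.7  win -23.3..-31.4 mid -27.4 y -11.9
w1wallbot 0.05 width 23.1 rider mid -26.9  win -22.6..-30.6 mid -26.6 y -14.2
w0 0.031 width 27.5 rider mid -31.5  win -27.6..-35.8 mid -31.7 y 0.1
w0 0.035 width 27.2 rider mid -31.3  win -27.5..-35.6 mid -31.5 y -1.0
w0 0.04 width 26.9 rider mid -31.0  win -27.3..-35.3 mid -31.3 y -2.5
w0 0.045 width 26.6 rider mid -30.8  win -27.1..-35.0 mid -31.1 y -3.9
w0 0.05 width 26.3 rider mid -30.6  win -26.9..-34.8 mid -30.8 y -5.3
top 0.031 width 24.2 rider mid -31.2  win -26.2..-35.4 mid -30.8 y 1.4
top 0.035 width 24.1 rider mid -30.8  win -25.9..-35.1 mid -30.5 y 1.2
top 0.04 width 24.0 rider mid -30.4  win -25.5..-34.7 mid -30.1 y 1.0
top 0.045 width 23.8 rider mid -30.0  win -25.1..-34.3 mid -29.7 y 0.8
top 0.05 width 23.7 rider mid -29.6  win -24.7..-33.8 mid -29.3 y 0.5
```

Run:
```python
from plant import vision
import cv2,numpy as np
p=vision.snapshot("wrist");cv2.imwrite("pics/w4.png",p["color"][:,:,::-1])
a=[cv2.imread(f"pics/w{i}.png")[120:200,190:390] for i in(2,3,4)]
cv2.imwrite("pics/cmp.png",cv2.resize(np.vstack(a)[:,:],None,fx=4,fy=2.5,interpolation=cv2.INTER_CUBIC))
```

```text
(no output)
```

View pics/cmp.png

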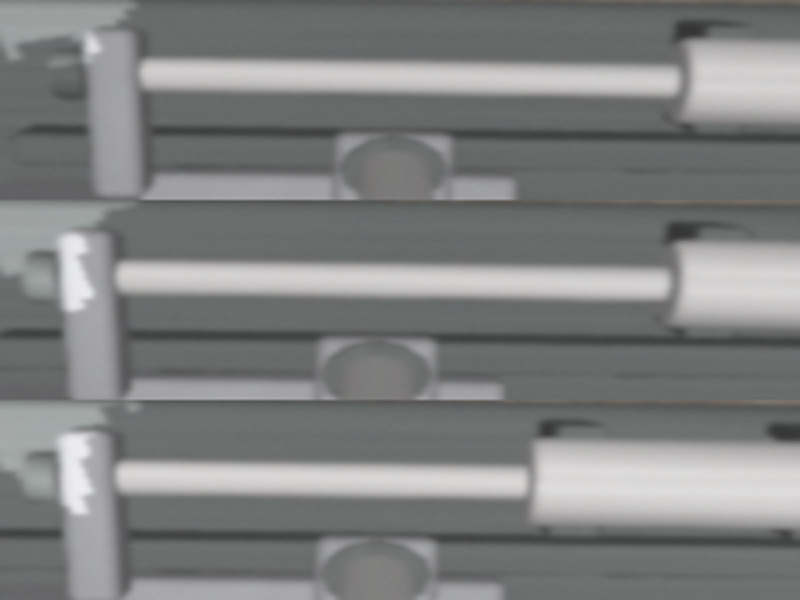

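```bash
python3 -m handwheel '[[[0,0.0005,0,0,0.94],[0,0.001,0,0,0.94],[0,0.0015,0,0,0.94],[0,0.0015,0,0,0.94],[0,0.0015,0,0,0.94],[0,0.0015,0,0,0.94],[0,0.0015,0,0,0.94],[0,0.001,0,0,0.94],[0,0.0005,0,0,0.94],[0,0.0002,0,0,0.94],[0,0,0,0,0.94],[0,0,0,0,0.94],[0,0,0,0,0.94]]]'
python3 - <<'E'
from h import *
from plant import telemetry as t,vision,place_of
o=t.get_obs();print(o['tool_pos'],o['opening'],o['force'])
for n,c in(("wrist",(100,300,200,460)),("side",(180,290,300,440))):
    p=vision.snapshot(n);a=p["color"][c[0]:c[1],c[2]:c[3],::-1];k=min(800/a.shape[1],600/a.shape[0])
    cv2.imwrite(f"pics/{n}5.png",cv2.resize(a,None,fx=k,fy=k,interpolation=cv2.INTER_CUBIC))
    for m in("pointer_tip","window"): print(m,[(r["xy"],round(r["conf"],2),atz(p,r["xy"],.031,o).round(4)) for r in place_of(m,p)])
E
```

```text
clock: 11.45
tool_pos: [0.4723, -0.1978, 0.0876]
orientation: [-179.9, 0.0, -103.2]
force: [7.4, -0.5, -6.3]
opening: 0.0087
[ 0.47231045 -0.19780284  0.08763192] 0.008681101379659476 [ 7.37314541 -0.51751325 -6.28393753]
pointer_tip []
window []
pointer_tip [([370.6, 257.3], 0.93, array([ 0.4697, -0.1403,  0.031 ]))]
window [([309.4, 230.8], 0.5, array([ 0.5742, -0.2243,  0.031 ])), ([367.7, 258.0], 0.42, array([ 0.4744, -0.137 ,  0.031 ]))]
```

View pics/side5.png

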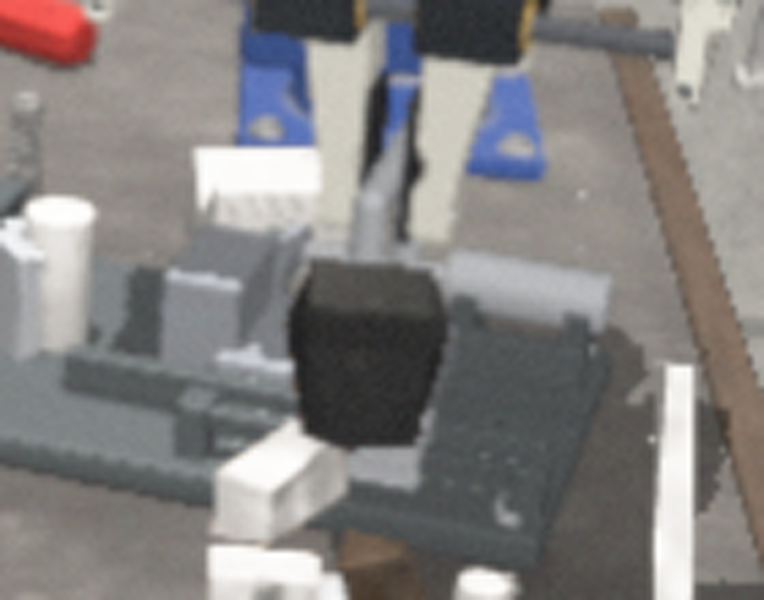

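View pics/wrist5.png

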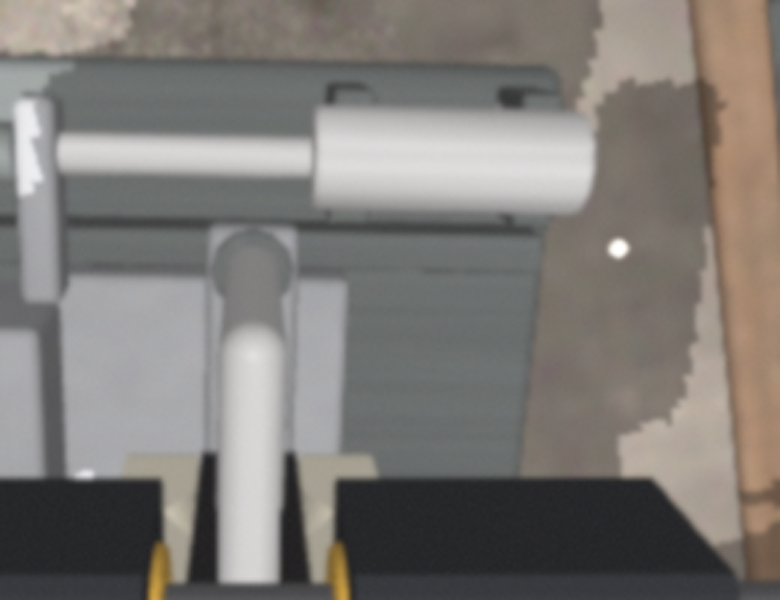

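```bash
python3 -m handwheel '[[[0,0.0003,0,0,0.94],[0,0.0004,0,0,0.94],[0,0,0,0,0.94],[0,0,0,0,0.94],[0,0,0,0,0.94],[0,0,0,0,0.94]]]'
python3 - <<'E'
from h import *
from plant import telemetry as t,vision,place_of
o=t.get_obs();print(o['tool_pos'],o['opening'],o['force'],o['clock'],np.hypot(*(o['tool_pos'][:2]-[.5016,-.2052])))
s=vision.snapshot("side")
th=np.radians(-13.24);f=np.array([np.cos(th),np.sin(th),0]);g=np.array([-f[1],f[0],0])
O=np.array([.5437,-.2173,0])
Fx=lambda x,y,z:O+f*x+g*y+[0,0,z]
px=lambda a:np.array(a)/5.4545+[300,180]
# plate near corner residual
print("corner pred",proj(s,Fx(-.14,.07,.012)),"seen",px((530,560)))
for d in(.029,.031,.033):
  print(d,"rider outer right end z.012/.033",(proj(s,np.array([Fx(-.058-d-.013,.063,z) for z in(.013,.033)]))-[300,180]).round(1)*5.4545)
E
```

```text
clock: 12.25
tool_pos: [0.4717, -0.1976, 0.0876]
orientation: [-179.9, 0.0, -103.2]
force: [8.6, -1.0, -6.4]
opening: 0.0092
[ 0.47171028 -0.1976487   0.08763142] 0.009247392188522182 [ 8.58149772 -0.97950399 -6.37462158] 12.25 0.030828840236906557
corner pred [[399.95932121 277.36005252]] seen [397.1674764  282.66752223]
0.029 rider outer right end z.012/.033 [[411.2693  490.35955]
 [417.8147  429.26915]]
0.031 rider outer right end z.012/.033 [[418.36015 491.9959 ]
 [424.3601  430.36005]]
0.033 rider outer right end z.012/.033 [[424.90555 493.0868 ]
 [431.45095 431.9964 ]]
```

Run:
```python
from plant import telemetry as t,vision,close_job
import cv2
s=vision.snapshot("side");cv2.imwrite("pics/s6.png",cv2.resize(s["color"][150:300,230:430,::-1],None,fx=3.5,fy=3.5))
o=t.get_obs();print(o['tool_pos'],o['opening'],o['force'])
```

```text
[ 0.47169703 -0.19765186  0.08763195] 0.008723866041834342 [ 7.41948919 -1.1984585  -6.96453381]
```

View pics/s6.png

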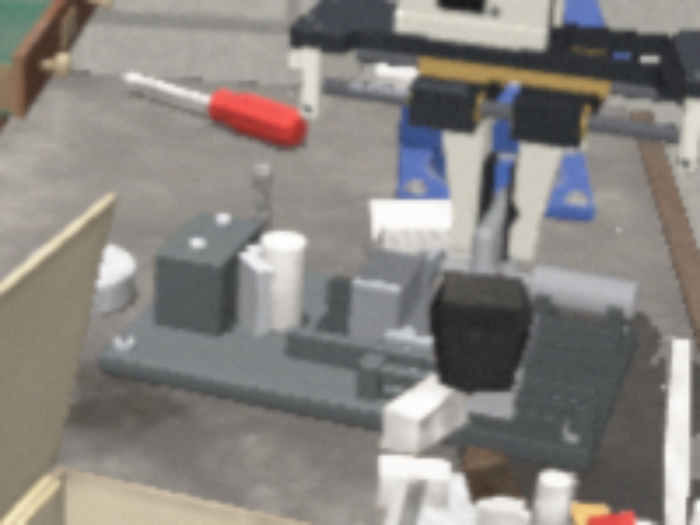

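The picture shows the stub upright in its vee at about (285,280). The jaw is held open at (380,300), and the bystanders are where they were.

```bash
python3 -c "
from plant import close_job
print(close_job())"
```

```text
the job is handed in; nothing more can be done
None
```

I gripped the bridge handle, drew the jaw back smoothly to about 30.8 mm of opening, and handed the job in with the gripper still holding it there. I could not see the pointer in the window at the end. The gripper hid it from the top camera, a black object hid it from the side camera, and it was out of the wrist camera's view.

- **Distance pulled:** the pull was set from pictures taken before the grasp. My pixel measurements gave 30.1–31.7 mm, depending on the picture and the rider height assumed, and I aimed for about 31.0 mm. The 8 mm window leaves the 3 mm pointer about 2.5 mm either way.
- **Readings that disagreed:** the network readings varied, from 28.7 to 30.8 mm in the wrist pictures. My first rough top-view estimate was 27.7 mm.
- **Cross-check:** the rider's visible end in the side view suggested 32 mm, good only to about 2 mm. In that view the predicted plate corner was about 6 px from where I saw it, so I gave this check little weight.
- **Grip:** the gripper closed to 8.7–9.2 mm on the bar and did not slip. It used the fixed 30 N grip, about 60 N for both fingers and under the 100 N limit. The external force was about 10 N in the last reading.
- **Surroundings:** the last side picture showed the stub upright in its vee, and the vee block, bolt and flat tin where they were. The part of the rider in view looked unmoved.
- **Time:** about 12.3 s of the 35 s were used.

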